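Unlock the bridge jack, park its pin and level the hinged track deck

ROBOT

A 6-joint arm with a two-finger parallel gripper is mounted at the origin on the work surface. World frame = base frame: x ahead of the robot, y to its left, z up, the work surface at z = 0. Lengths are in m, angles in rad, forces in N, time in s.
With the tool pointing down it reaches from about 0.3 to 0.775 m from the base axis. Payload 14.6 kg.
Tool frame: the origin (TCP) lies on the centre line of the jaws, within the pads' length; the fingertips stand 19 mm ahead of it and the grasp point (between the pads) is the TCP; z points along the fingers, y is the line along which they close (so a half turn about z gives the same grasp; the last joint's range is limited). The gripper opens to 94 mm and grips with 3 to 60 N. Pads are 16 mm wide; open, the fingers measure 119 mm over their backs; the gripper's body (75 mm by 177 mm) begins 78 mm behind the grasp point.
Start: joints at [1.079, 0.3, 1.521, -0, 1.321, -0.067], TCP at [0.227, 0.501, 0.191] pointing down, gripper open.
Joint ranges: [-3.03, 3.03], [-0.79, 2.21], [0.23, 2.52], [-1.04, 4.18], [0, 3.07], [-2.55, 2.55]. Speed limits (rad/s): [2.22, 2.22, 2.57, 3.14, 3.14, 3.14].

INTERFACE

Orientations are given as [roll, pitch, yaw] about the fixed x, y, z axes, in that order (R = Rz(yaw) Ry(pitch) Rx(roll)).
In Python, from station import get_obs, camera, workorder gives the robot as it stands.
- The arm moves only by the tool play_rows, never from a script. Its argument "motion" is a list that holds one entry, the list of rows, each a list of 7 numbers: the shift along the tool's x, y, z as a fraction of full scale, then the turn, a rotation vector about the tool's x, y, z as a fraction of full scale, then the opening, from -1 (shut) to 1 (fully open). In form: [[[x, y, z, ax, ay, az, grip], ...]]. A call has 1 to 10 rows; each row is the pose to reach, as a shift and turn from the pose commanded when the call began, along the tool's axes at that moment, turning the shorter way round; what a row does not reach only later rows make up. Full scale, the value 1, is 0.25 m for a shift and 2 pi rad for a turn. A row lasts 1/10 s, in which the tool goes at most 50 mm and 8.59 degrees, less where a joint would pass 70% of its speed; a pose out of reach is approached as far as the arm can. A call with a number of a shift or a turn outside -1 to 1 is refused whole. A call with a gripper value outside its range is refused whole. The fingers move at their own pace and stop on an object; "grip_force" is the grip in N (left out, the last holds). Time passes only in rows, so rows that repeat a pose let the fingers close. It gives the time, the measured TCP pose, the force, the opening and the grip force at its end, in the units of the state.
- get_obs(): the state, without advancing time (a new reading comes with each control period).
- camera(name): name is "scene" or "top" or "wrist"; returns a dict with "frame" (384x512x3 uint8, red, green, blue), "z_map" (384x512 float32, m along the optical axis (not along the pixel's ray), 0 where there is no reading), "camera_matrix" (3x3 intrinsics, pixels), "D" ([k1, k2, p1, p2, k3] as OpenCV has them; the pictures are not rectified), "T" (4x4, takes a point from camera to world coordinates); the wrist camera has in their place "T_tool_cam" (4x4, takes a point from camera to tool coordinates, whose origin is the TCP and whose axes are the flange's). Camera axes: x right, y up, looking along -z (the intrinsics and any distortion apply to the point x, -y, -z); pixel columns grow to the right and rows downward; lengths in m; the calibration is good to about 2 mm. A picture is of the moment at which its call begins: read the wrist's pose just before it.
- workorder.hand_in(): hands the job in; it is judged then, once.
The state is a dict: "time_s": time; "qpos": joint angles; "joint_vel": joint speeds; "tau": joint torques, N m; "ee_pos": TCP position; "eef_rot": TCP orientation; "force": force on the tool from outside, world axes, zero at the start; "moment": the same for the moment, N m; "grip_width": finger opening in m; "grip_force": force on a finger pad.
Only numpy, scipy, OpenCV 4.12 (cv2) and the standard library are available. Lean on these libraries where they do the work, as an engineer would, in place of code of your own. Each camera call takes 0.05 s, during which the arm holds its last target. There are 200 camera calls.

TASK

The hinged deck of the model railway bridge has sagged below the abutment. Draw the yellow-handled lock pin straight up out of the jack's arm, park it hanging by its collar fully home in the open-sided notch of the blue stand, then turn the orange jack grip clockwise until the deck is level. Move the deck only by the jack, do not drop the pin, and leave the coach, the water tower and the screwdriver alone.

Things in the scene. Friction and masses are not known exactly. Their poses are not given: they have to be found in the camera images.
- bridge: Fixed bridge base: concrete footing 90 x 430 mm and piers, grey jack housing 55 mm high on its -x (robot) side. Origin on the bench; y along the track. In this frame: deck centreline x = +60 mm, deck 78 mm wide, from y = +150 (hinge) to -150 mm (free end), rails 90 mm above the bench; jack axis (-60, -60) mm, pin bore (-60, 0) mm.
- deck: Green girder deck with track, 300 x 78 mm, hinged at its +y end. Origin on the hinge, 72 mm above the bench; y along the track (free end at y = -300 mm), z normal to the deck, vertical when level. Its free end starts sagging by 2 to 3.7 degrees (10 to 20 mm).
- deck_end (a point): Top of the rails at the deck's free end, on the centreline; 90 mm above the bench when level.
- abutment_rail (a point): Top of the fixed rails on the abutment, 10 mm beyond the deck's free end, 90 mm above the bench: the deck is level when its rails meet this height.
- jack (a joint): Turn of the jack in rad: 0 at the start, grows clockwise seen from above, stop at 2.0. Each rad raises the deck's free end by 0.05 rad (15 mm); levelling takes 0.7 to 1.3 rad. Stays where it is left; friction about 0.15 N m. Locked while the pin is in.
- jack_grip (a point): Grip point on the jack axis, 97 mm above the bench, in the orange bar: 60 mm long, 14 mm wide, 34 mm high, its top 107 mm above the bench. The bar lies along this point's x axis and turns with the jack. A steel locking arm (12 mm thick, top 69 mm above the bench) reaches 75 mm out along the point's +y, with the bore 60 mm out.
- bore (a point): Mouth of the bore on top of the locking arm (69 mm above the bench) when the jack is at 0; bore 14 mm wide, through the arm and into the housing, axis vertical. Fixed to the bridge.
- pin: Lock pin, 112 mm long, z axis up: steel shank 12 mm diameter reaching 64 mm below the origin, steel collar 32 mm diameter and 6 mm thick just above the origin, yellow round handle 26 mm diameter from 6 to 48 mm above the origin. Origin on the axis at the collar's underside. 0.1 to 0.2 kg. Starts in the bore with the collar resting on the arm.
- stand: Fixed blue parking stand, on the left or right side of the bench: foot 80 x 70 mm, post on its +x side, plate 8 mm thick (66 mm wide, top 95 mm above the bench) with the notch. Origin on the bench below the notch seat. The notch opens to the stand's -x.
- notch (a point): Seat of the notch, where the pin's origin is when parked: on the plate's top face, 95 mm above the bench; axes of the stand. The notch is 18 mm wide, along the stand's x: open at x = -47 mm, closed at x = +9 mm from this point (a pin pushed against the closed end is 3 mm past the seat). 85 mm free under the plate.
- coach: Bystander: maroon passenger coach, 200 mm long, 60 mm wide, 93 mm high, standing on the siding beyond the bridge. Origin at its underside.
- tower: Bystander: pale blue model water tower, 188 mm high, 76 mm wide, on the side of the bench across from the stand. Origin at its underside.
- screwdriver: Bystander: screwdriver, 160 mm long, lying on the bench between the robot and the bridge, along its own x. Origin at its underside.

How it is judged:
By the outcome, as a careful person would: the job done as asked, in the order asked, and still so for the second after the job is handed in, with the robot touching nothing.
It also fails if it takes over 48 s, if anything falls off the work surface, if the arm or the gripper's body presses on something with over 40 N, if the wrist force passes 120 N, or if a joint passes its speed limit or range.

## Working session

There is one attempt and no reset: what is moved stays moved. The work goes in short steps, Python scripts to look and compute and a tool call to move; the robot and the scene stay as the last step left them, time stands still between calls to the robot, and variables do not carry over. Pictures are saved under pics/ and viewed, at most 10 in all, crops included, and the job is handed in when it is done.

Besides the shell and the picture viewer there is one more tool, called as name(argument=value, ...) on one line, values as JSON. play_rows: Moves the arm, as the interface text tells. Its arguments: {"type":"object","properties":{"motion":{"type":"array"},"grip_force":{"type":"number"}},"required":["motion"]}

```bash
mkdir -p pics; ls
cat > h.py <<'E'
import numpy as np, cv2
from station import get_obs, camera
from scipy.spatial.transform import Rotation as R
def Tcam(c,o=None):
    if 'T' in c: return np.array(c['T'])
    T=np.eye(4);T[:3,:3]=R.from_euler('xyz',o['eef_rot']).as_matrix();T[:3,3]=o['ee_pos']
    return T@np.array(c['T_tool_cam'])
def cloud(c,T):
    # world xyz per pixel, from depth
    h,w=c['z_map'].shape
    u,v=np.meshgrid(np.arange(w),np.arange(h))
    p=cv2.undistortPoints(np.stack([u,v],-1).reshape(-1,1,2).astype(float),np.array(c['camera_matrix']),np.array(c['D'])).reshape(h,w,2)
    z=c['z_map']
    P=np.stack([p[...,0]*z,-p[...,1]*z,-z],-1)
    X=P@T[:3,:3].T+T[:3,3]; X[z==0]=np.nan
    return X
def rays(c,T,uv):
    p=cv2.undistortPoints(np.array(uv,float).reshape(-1,1,2),np.array(c['camera_matrix']),np.array(c['D'])).reshape(-1,2)
    d=np.c_[p[:,0],-p[:,1],-np.ones(len(p))]@T[:3,:3].T
    return T[:3,3],d
def onplane(c,T,uv,z):
    o,d=rays(c,T,uv); return o+d*((z-o[2])/d[:,2])[:,None]
E
python3 - <<'E'
from h import *
o=get_obs();print(o)
for n in('top','scene'):
    c=camera(n);np.savez('pics/'+n+'0.npz',**c);cv2.imwrite(f'pics/{n}0.png',c['frame'][...,::-1]);print(n,c['T'],c['camera_matrix'],c['D'])
a=[cv2.imread(f'pics/{n}0.png') for n in('top','scene')]
E
```

```text
pics
{'time_s': 0.0, 'qpos': array([ 1.07937511e+00,  3.00507965e-01,  1.52159414e+00, -3.85606656e-05,
        1.32066064e+00, -6.65612899e-02]), 'joint_vel': array([-0.00028354, -0.00099775, -0.00024454,  0.00042475,  0.00056465,
       -0.00200145]), 'tau': array([-3.44643711e-03, -5.31796467e+01, -3.52734804e+01,  7.07520708e-02,
        2.43296177e-02, -1.45466074e-04]), 'ee_pos': array([0.22656879, 0.50086253, 0.19076058]), 'eef_rot': array([-3.14042267e+00, -4.05588121e-05,  2.71674227e+00]), 'force': array([ 0.07656315, -0.0390321 ,  0.23628938]), 'moment': array([-0.00227171,  0.0153654 , -0.01859307]), 'grip_force': 0.0, 'grip_width': 0.09385866262013724}
top [[-0.09556259  0.9718441  -0.21537602  0.37619723]
 [-0.99540389 -0.09194163  0.02679242  0.01308469]
 [ 0.00623603  0.21694648  0.97616358  1.0491254 ]
 [ 0.          0.          0.          1.        ]] [[441.34869047   0.         254.23085262]
 [  0.         441.34869047 192.58759087]
 [  0.           0.           1.        ]] [-0.08604054  0.          0.          0.          0.        ]
scene [[ 0.55599821 -0.56754648  0.60725364  1.1791334 ]
 [ 0.83109178  0.36875099 -0.41630416 -0.40531303]
 [ 0.01234658  0.73614788  0.67670811  0.75239777]
 [ 0.          0.          0.          1.        ]] [[393.07987248   0.         257.77465121]
 [  0.         393.07987248 194.34140443]
 [  0.           0.           1.        ]] [0.01910459 0.         0.         0.         0.        ]
```

View pics/top0.png

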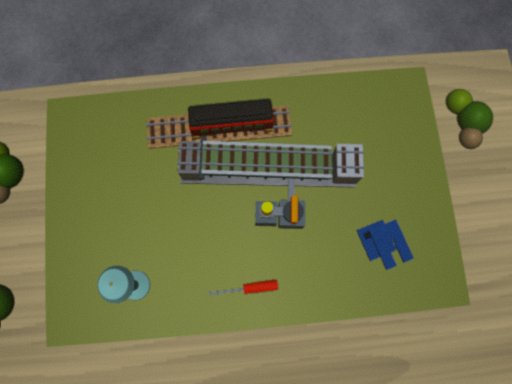

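View pics/scene0.png

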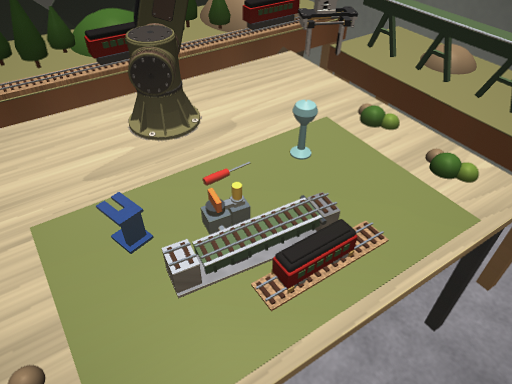

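The top view shows the yellow pin at about (267,208), the orange grip at about (294,209), the blue stand on the right at about (385,243), the tower at (117,285) and the screwdriver at (245,288). The scene view shows the stand's plate at about (120,207) and its foot at (132,237).

Run:
```python
from h import *
for n in('top','scene'):
    c=dict(np.load(f'pics/{n}0.npz'));T=Tcam(c);X=cloud(c,T)
    hsv=cv2.cvtColor(c['frame'],cv2.COLOR_RGB2HSV);H,S,V=[hsv[...,i].astype(int) for i in range(3)]
    bl=(H>105)&(H<125)&(S>150)&(V>50)
    ye=(H>26)&(H<34)&(S>180)&(V>150); og=(H>10)&(H<20)&(S>200)&(V>150)
    Z=X[...,2]
    def rect(m,z,nm):
        m=cv2.morphologyEx(m.astype(np.uint8),cv2.MORPH_OPEN,np.ones((2,2)))
        k,l,st,ce=cv2.connectedComponentsWithStats(m); 
        i=1+np.argmax(st[1:,4]); v,u=np.where(l==i)
        P=onplane(c,T,np.c_[u,v],z)
        r=cv2.minAreaRect((P[:,:2]*1000).astype(np.float32)); w=np.cov(P[:,:2].T);e,E=np.linalg.eigh(w)
        print(n,nm,len(u),'px',u.mean().round(1),v.mean().round(1),'mean',P[:,:2].mean(0).round(4),'rect',np.round(r[0],1),np.round(r[1],1),round(r[2],1),'axis',np.degrees(np.arctan2(E[1,1],E[0,1])).round(1), 'z',np.nanmedian(X[l==i][:,2]).round(4))
    rect(bl&(abs(Z-.095)<.008),.095,'plate')
    rect(bl&(Z<.03),.01,'foot')
    rect(ye&(Z>.10),.117,'pin'); rect(ye,.1,'pinall')
    rect(og&(Z>.1),.107,'grip'); rect(og,.1,'gripall')
    im=c['frame'][...,::-1]
    x,y=(355,205) if n=='top' else (90,180)
    cr=[cv2.resize(im[y:y+80,x:x+80],(390,390),interpolation=0)]
    x,y=(240,165) if n=='top' else (190,170)
    cr.append(cv2.resize(im[y:y+80,x:x+80],(390,390),interpolation=0))
    cv2.imwrite(f'pics/crop_{n}.png',np.hstack(cr))
    # bridge: rail/deck edges & abutment
    for nm,m in (('grey',(S<60)&(Z>.06)&(Z<.1)&(X[...,0]>.3)),):
        P=X[m];print(n,nm,len(P));
```

```text
top plate 990 px 390.4 243.2 mean [ 0.446  -0.2983] rect [ 442.2 -299.5] [91.3 66. ] 16.4 axis -158.1 z 0.0948
top foot 350 px 370.6 241.4 mean [ 0.4614 -0.2792] rect [ 461.5 -294.3] [75.2 65.7] 15.6 axis 172.0 z 0.0099
top pin 92 px 267.8 207.8 mean [ 0.5458 -0.0383] rect [545.3 -38.7] [21.5 21.9] 84.3 axis 165.8 z 0.1163
top pinall 92 px 267.8 207.8 mean [ 0.5489 -0.0392] rect [548.4 -39.7] [21.9 22.3] 84.3 axis 165.8 z 0.1163
top grip 6 px 297.5 211.0 mean [ 0.5345 -0.1023] rect [ 534.5 -102.3] [2.2 4.5] 83.3 axis 172.6 z 0.0902
top gripall 6 px 297.5 211.0 mean [ 0.5357 -0.1032] rect [ 535.7 -103.2] [2.2 4.5] 83.3 axis 172.6 z 0.0902
top grey 4793
scene plate 295 px 124.6 214.4 mean [ 0.4776 -0.2985] rect [ 466.5 -296.1] [59.  63.2] 15.0 axis 83.9 z 0.094
scene foot 254 px 129.9 241.0 mean [ 0.4823 -0.3057] rect [ 471.9 -295.4] [77.1 66.8] 16.0 axis -136.6 z 0.0089Traceback (most recent call last):
  File "<stdin>", line 17, in <module>
  File "<stdin>", line 11, in rect
    return _wrapfunc(a, 'argmax', axis=axis, out=out, **kwds)
    return bound(*args, **kwds)
ValueError: attempt to get argmax of an empty sequence
```

View pics/crop_top.png

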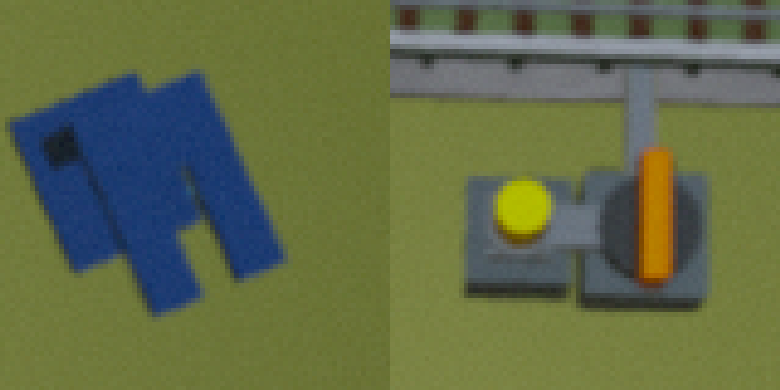

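The crop shows the notch mouth facing the robot and to the right (crop (210,260)) and the bar almost along world x. The arm joins pin and jack. Next I refine the masks and get the bridge yaw.

```bash
cat >> h.py <<'E'
def go(p,yaw,o=None,p0=None,y0=None):
    """fractions to reach tool-down pose p,yaw"""
    o=o or get_obs()
    R0=R.from_euler('xyz',o['eef_rot']);P0=np.array(o['ee_pos'])
    if p0 is not None: P0=np.array(p0);R0=R.from_euler('xyz',[np.pi,0,y0])
    R1=R.from_euler('xyz',[np.pi,0,yaw])
    return np.r_[R0.inv().apply(np.array(p)-P0)/.25,(R0.inv()*R1).as_rotvec()/(2*np.pi)].round(4)
E
python3 - <<'E'
from h import *
c=dict(np.load('pics/top0.npz'));T=Tcam(c);X=cloud(c,T);Z=X[...,2]
hsv=cv2.cvtColor(c['frame'],cv2.COLOR_RGB2HSV);H,S,V=[hsv[...,i].astype(int) for i in range(3)]
u,v=np.meshgrid(np.arange(512),np.arange(384))
print(hsv[209,294],X[209,294],hsv[208,267],X[208,267])
m=(H>12)&(H<24)&(S>200)&(V>120)&(u>270)&(u<320)&(v>180)&(v<235)
P=onplane(c,T,np.c_[u[m],v[m]],.107)[:,:2]*1000
print('grip',m.sum(),cv2.minAreaRect(P.astype(np.float32)))
m=(abs(u-294)<12)&(abs(v-209)<20)&(Z>.1)
print('gripdepth',m.sum(),cv2.minAreaRect((X[m][:,:2]*1000).astype(np.float32)),X[m].mean(0))
m=(abs(u-267)<12)&(abs(v-208)<12)&(Z>.11)
print('pindepth',m.sum(),cv2.minAreaRect((X[m][:,:2]*1000).astype(np.float32)),X[m].mean(0))
# rails: pixel rows near bridge by depth
m=(v>130)&(v<190)&(u>175)&(u<370)&(Z>.055)&(Z<.1)
Q=X[m];print('bridge',cv2.minAreaRect((Q[:,:2]*1000).astype(np.float32)))
m=(u<150)&(v>255)&(v<310)&(Z>.02);print('tower',X[m].mean(0),np.nanmax(X[m],0))
print('moves up', go([.227,.501,.33],2.717))
E
```

```text
[ 21 255 183] [ 0.53951529 -0.0952316   0.10737379] [ 32 255 188] [ 0.54534515 -0.03650974  0.11796619]
grip 171 ((540.8247680664062, -95.39924621582031), (13.108574867248535, 55.449100494384766), 83.34394073486328)
gripdepth 168 ((541.6134643554688, -95.93399047851562), (12.914471626281738, 59.67276382446289), 83.3297348022461) [ 0.54057306 -0.09631373  0.1066233 ]
pindepth 107 ((549.0694580078125, -37.07110595703125), (21.76822853088379, 24.598934173583984), 84.39945983886719) [ 0.54841087 -0.03708534  0.11624277]
bridge ((682.092041015625, -60.249420166015625), (426.16619873046875, 121.1393051147461), 84.92982482910156)
tower [0.41129261 0.32162201 0.14653034] [0.4508626  0.59890254 0.19077837]
moves up [-1.300e-03  5.000e-04 -5.566e-01 -2.000e-04 -0.000e+00 -0.000e+00]
```

Run:
```python
from h import *
a=[.2266,.5009,.1908]; A=2.7167
b=[.2266,.5009,.32]; c=[.335,.33,.32];Cy=2.3; d=[.44,.15,.30];Dy=1.88;e=[.547,-.038,.27];Ey=1.466
print(go(b,A,None,a,A),go(c,Cy,None,a,A)); print(go(d,Dy,None,c,Cy)); print(go(e,Ey,None,d,Dy))
```

```text
[ 0.      0.     -0.5168  0.      0.      0.    ] [-0.6768 -0.4441 -0.5168  0.     -0.      0.0663]
[-0.8167 -0.1665  0.08    0.     -0.      0.0668]
[-0.8466  0.1789  0.12   -0.     -0.      0.0659]
```

play_rows(motion=[[[0, 0, -0.5168, 0, 0, 0, 1], [0, 0, -0.5168, 0, 0, 0, 1], [0, 0, -0.5168, 0, 0, 0, 1], [-0.6768, -0.4441, -0.5168, 0, 0, 0.0663, 1], [-0.6768, -0.4441, -0.5168, 0, 0, 0.0663, 1], [-0.6768, -0.4441, -0.5168, 0, 0, 0.0663, 1], [-0.6768, -0.4441, -0.5168, 0, 0, 0.0663, 1], [-0.6768, -0.4441, -0.5168, 0, 0, 0.0663, 1]]])

```text
time_s: 0.9
ee_pos: [0.3372, 0.3266, 0.3207]
eef_rot: [3.142, 0.001, 2.295]
force: [-0.5, 0.5, 0.8]
grip_width: 0.0939
grip_force: 0.0
```

play_rows(motion=[[[-0.8167, -0.1665, 0.08, 0, 0, 0.0668, 1], [-0.8167, -0.1665, 0.08, 0, 0, 0.0668, 1], [-0.8167, -0.1665, 0.08, 0, 0, 0.0668, 1], [-0.8167, -0.1665, 0.08, 0, 0, 0.0668, 1], [-0.8167, -0.1665, 0.08, 0, 0, 0.0668, 1]]])

```text
time_s: 1.4
ee_pos: [0.4414, 0.1472, 0.2996]
eef_rot: [-3.14, 0.0, 1.877]
force: [-0.7, 1.0, 0.1]
grip_width: 0.0942
grip_force: 0.0
```

play_rows(motion=[[[-0.8466, 0.1789, 0.12, 0, 0, 0.0659, 1], [-0.8466, 0.1789, 0.12, 0, 0, 0.0659, 1], [-0.8466, 0.1789, 0.12, 0, 0, 0.0659, 1], [-0.8466, 0.1789, 0.12, 0, 0, 0.0659, 1], [-0.8466, 0.1789, 0.12, 0, 0, 0.0659, 1], [-0.8466, 0.1789, 0.12, 0, 0, 0.0659, 1], [-0.8466, 0.1789, 0.12, 0, 0, 0.0659, 1]]])

```text
time_s: 2.1
ee_pos: [0.547, -0.0364, 0.2706]
eef_rot: [-3.141, -0.0, 1.467]
force: [-0.3, 0.5, -0.0]
grip_width: 0.094
grip_force: 0.0
```

Run:
```python
from h import *
o=get_obs();c=camera('wrist');print(o['time_s'],o['ee_pos'],o['eef_rot'],o['grip_width'],c['T_tool_cam'])
T=Tcam(c,o);X=cloud(c,T);Z=X[...,2]
np.savez('pics/w1.npz',T=T,**c);cv2.imwrite('pics/w1.png',c['frame'][...,::-1])
hsv=cv2.cvtColor(c['frame'],cv2.COLOR_RGB2HSV);H,S,V=[hsv[...,i].astype(int) for i in range(3)]
m=(H>26)&(H<36)&(S>180)&(V>90)
m2=m&(Z>.114)&(Z<.121)
for n,mm in(('ye',m2),('or',(H>12)&(H<24)&(S>200)&(V>110)&(Z>.104)&(Z<.110))):
    if mm.sum()<5: continue
    v,u=np.where(mm);z=.117 if n=='ye' else .107
    P=onplane(c,T,np.c_[u,v],z)[:,:2]*1000
    print(n,len(u),u.mean(),v.mean(),P.mean(0),cv2.minAreaRect(P.astype(np.float32)),np.nanmedian(X[mm][:,2]))
```

```text
2.1 [ 0.54702085 -0.03640648  0.27056405] [-3.14124664e+00 -3.55356295e-04  1.46723858e+00] 0.09400295713339563 [[-4.69678095e-04  9.63980630e-01  2.65972039e-01  7.74768085e-02]
 [ 9.99999535e-01  6.76765300e-04 -6.86954778e-04 -9.20157434e-05]
 [-8.42211746e-04  2.65971592e-01 -9.63980499e-01 -1.92644916e-01]
 [ 0.00000000e+00  0.00000000e+00  0.00000000e+00  1.00000000e+00]]
```

View pics/w1.png

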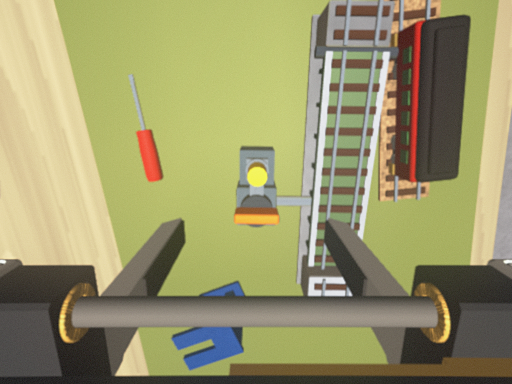

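The wrist view shows the pin at (257,177), the orange bar at (257,216) and the blue stand at (215,335), with the coach and deck to the right. The masks came back empty, so I'll check the geometry.

Run:
```python
from h import *
c=dict(np.load('pics/w1.npz'));T=c['T'];X=cloud(c,T)
hsv=cv2.cvtColor(c['frame'],cv2.COLOR_RGB2HSV)
print(c['camera_matrix'],c['D'])
for u,v in((257,177),(257,215),(200,200),(257,160),(225,310)): print(u,v,hsv[v,u],X[v,u],c['z_map'][v,u],c['z_map'][v-5:v+6,u-5:u+6].mean())
```

```text
[[287.42061565   0.         254.31903896]
 [  0.         287.42061565 190.93566255]
 [  0.           0.           1.        ]] [0.01038849 0.         0.         0.         0.        ]
257 177 [ 30 163 244] [ 0.55037749 -0.0373199   0.11524408] 0.35620317 0.35515115
257 215 [ 17 188 241] [ 0.54506167 -0.09031515  0.10637482] 0.3789015 0.38315094
200 200 [ 32 110 190] [ 0.44940202 -0.09244568  0.00060955] 0.48402324 0.48478648
257 160 [ 97  18 187] [ 0.55222655 -0.02315172  0.0727101 ] 0.39341515 0.39069787
225 310 [ 21  36 141] [ 0.54216832 -0.00852501  0.39869764] 0.07554632 0.0760809
```

```bash
cat >> h.py <<'E'
def blobs(c,T):
    X=cloud(c,T);Z=X[...,2];hsv=cv2.cvtColor(c['frame'],cv2.COLOR_RGB2HSV);H,S,V=[hsv[...,i].astype(int) for i in range(3)]
    out={}
    for n,mm,z in(('pin',(H>26)&(H<36)&(S>135)&(V>90)&(Z>.107)&(Z<.5),.117),('grip',(H>8)&(H<25)&(S>160)&(V>90)&(Z>.1)&(Z<.112),.107),('plate',(H>100)&(H<125)&(S>120)&(abs(Z-.095)<.01),.095)):
        mm=cv2.morphologyEx(mm.astype(np.uint8),cv2.MORPH_OPEN,np.ones((3,3)))
        k,l,st,ce=cv2.connectedComponentsWithStats(mm)
        if k<2: continue
        i=1+np.argmax(st[1:,4]);v,u=np.where(l==i)
        P=onplane(c,T,np.c_[u,v],z)[:,:2]*1000;r=cv2.minAreaRect(P.astype(np.float32))
        out[n]=(u,v,P);print(n,len(u),'px',u.mean().round(1),v.mean().round(1),'mean',P.mean(0).round(1),'rect',np.round(r[0],1),np.round(r[1],1),round(r[2],1),'z',np.nanmedian(X[l==i][:,2]).round(4))
    return out
E
python3 - <<'E'
from h import *
c=dict(np.load('pics/w1.npz'));blobs(c,c['T'])
c=dict(np.load('pics/top0.npz'));b=blobs(c,Tcam(c))
# notch analysis in plate frame: pixels in plate vs gap
P=b['plate'][2];r=cv2.minAreaRect(P.astype(np.float32));th=np.radians(r[2]);
for k in range(3):
    ex=np.array([np.cos(th),np.sin(th)]);ey=np.array([-ex[1],ex[0]])
    q=np.c_[P@ex,P@ey]
    q0=np.array([q[:,0].max(),0]);
print('ranges',q.min(0),q.max(0),th)
for x in np.arange(q[:,0].min(),q[:,0].max(),5):
    s=q[abs(q[:,0]-x)<2.5][:,1];
    if len(s): h=np.histogram(s,np.arange(q[:,1].min()-1,q[:,1].max()+4,4))[0];print(int(x),s.min().round(),s.max().round(),h)
E
```

```text
pin 294 px 256.9 176.0 mean [550.4 -35.7] rect [550.5 -35.8] [22.7 22.2] 84.0 z 0.1161
grip 469 px 256.5 217.9 mean [544. -94.] rect [543.4 -94.2] [14.1 58.2] 84.0 z 0.1058
plate 1585 px 209.0 344.8 mean [ 448.9 -299.8] rect [ 446.7 -298.5] [92.7 65.5] 15.9 z 0.0944
pin 104 px 266.9 206.9 mean [548.  -36.5] rect [547.7 -36.8] [21.5 21.9] 84.3 z 0.1165
grip 155 px 294.5 208.2 mean [541.3 -96.7] rect [541.8 -96.7] [10.9 57.6] 83.5 z 0.1068
plate 1033 px 389.5 242.5 mean [ 447.9 -296.7] rect [ 444.6 -298.1] [91.7 66.8] 16.6 z 0.0948
ranges [ 295.01208448 -446.16476836] [ 386.73499767 -379.38048496] 0.2898474342152141
295 -443.0 -381.0 [0 3 2 3 2 0 0 0 0 0 0 1 3 2 2 2 1]
300 -445.0 -381.0 [2 4 4 4 4 5 1 0 0 0 0 5 3 5 4 4 3]
305 -446.0 -381.0 [3 4 4 4 5 4 0 0 0 0 0 4 4 4 5 4 3]
310 -445.0 -382.0 [3 4 4 4 4 4 1 0 0 0 0 4 5 4 4 4 2]
315 -445.0 -382.0 [3 4 4 4 4 4 1 0 0 0 0 5 4 4 4 5 2]
320 -445.0 -381.0 [3 4 4 4 4 4 0 0 0 0 1 4 4 4 5 4 2]
325 -446.0 -380.0 [3 4 4 4 5 4 1 0 0 0 2 4 3 6 4 3 4]
330 -446.0 -380.0 [3 4 4 5 4 4 1 0 0 0 0 4 5 4 4 4 5]
335 -446.0 -380.0 [3 4 5 4 4 4 1 0 0 0 1 5 4 4 4 5 4]
340 -445.0 -380.0 [3 4 4 3 4 4 2 0 0 0 2 4 4 4 4 4 4]
345 -445.0 -379.0 [3 4 4 4 4 5 1 0 0 0 3 4 4 4 5 4 4]
350 -446.0 -380.0 [3 4 4 4 5 4 4 2 3 3 4 4 5 4 4 4 3]
355 -446.0 -380.0 [3 4 4 4 4 4 4 4 4 4 4 3 4 4 4 4 5]
360 -446.0 -380.0 [3 4 4 5 4 4 4 5 3 4 4 5 4 4 4 4 4]
365 -446.0 -380.0 [3 4 4 4 4 4 3 4 4 4 5 4 4 4 5 4 4]
370 -446.0 -379.0 [3 5 4 4 4 3 5 4 4 4 4 4 4 4 4 4 4]
375 -443.0 -380.0 [1 3 4 3 4 4 4 4 4 5 4 4 4 5 4 4 3]
380 -445.0 -380.0 [4 3 4 4 4 5 4 4 4 4 4 4 4 4 3 4 5]
385 -442.0 -381.0 [0 2 2 3 3 2 3 3 4 3 3 3 4 3 4 4 3]
```

Run:
```python
from h import *
print(go([.549,-.0365,.16],1.466))
```

```text
[-9.000e-04  8.100e-03  4.436e-01  0.000e+00 -0.000e+00  3.000e-04]
```

play_rows(motion=[[[0, 0.008, 0.44, 0, 0, 0, 0.28], [0, 0.008, 0.44, 0, 0, 0, 0.28], [0, 0.008, 0.44, 0, 0, 0, 0.28], [0, 0.008, 0.44, 0, 0, 0, 0.28], [0, 0.008, 0.44, 0, 0, 0, 0.28]]])

```text
time_s: 2.65
ee_pos: [0.5502, -0.0374, 0.1633]
eef_rot: [3.138, 0.0, 1.467]
force: [0.1, 0.3, 1.0]
grip_width: 0.0609
grip_force: 0.0
```

Run:
```python
from h import *
o=get_obs();c=camera('wrist');print(o['time_s'],o['ee_pos'],o['eef_rot'],o['grip_width'],o['force'])
T=Tcam(c,o)
np.savez('pics/w2.npz',T=T,**c);cv2.imwrite('pics/w2.png',c['frame'][...,::-1]);b=blobs(c,T)
R0=T[:3,:3]
# TCP-line projections of finger midpoint at height .117 for reference
hsv=cv2.cvtColor(c['frame'],cv2.COLOR_RGB2HSV);X=cloud(c,T)
# fingertips: depth points with z in .135-.15 near TCP, in tool y
q=(X-o['ee_pos'])@R.from_euler('xyz',o['eef_rot']).as_matrix()
m=(abs(q[...,0])<.02)&(q[...,2]>0.005)&(q[...,2]<.022)&(abs(q[...,1])<.07)
for s in(-1,1):
    mm=m&(np.sign(q[...,1])==s);print(mm.sum(),np.nanmin(abs(q[mm][:,1])),np.nanpercentile(abs(q[mm][:,1]),[2,98]), q[mm][:,0].min(),q[mm][:,0].max())
p=b['pin'][2].mean(0)/1000;print('pin in tool',R.from_euler('xyz',o['eef_rot']).inv().apply(np.r_[p,.117]-o['ee_pos']))
```

```text
2.65 [ 0.55022996 -0.03741783  0.16332047] [3.13812305e+00 5.96845604e-05 1.46725436e+00] 0.06088092070164708 [0.09306321 0.30062398 0.99049096]
pin 572 px 253.9 201.7 mean [550.3 -35.6] rect [550.  -35.5] [22.8 23.6] 84.0 z 0.1161
grip 858 px 252.7 256.3 mean [543.1 -93.2] rect [543.5 -92.9] [14.8 57.8] 83.9 z 0.1058Traceback (most recent call last):
  File "<stdin>", line 12, in <module>
    res = np.fmin.reduce(a, axis=axis, out=out, **kwargs)
ValueError: zero-size array to reduction operation fmin which has no identity
```

View pics/w2.png

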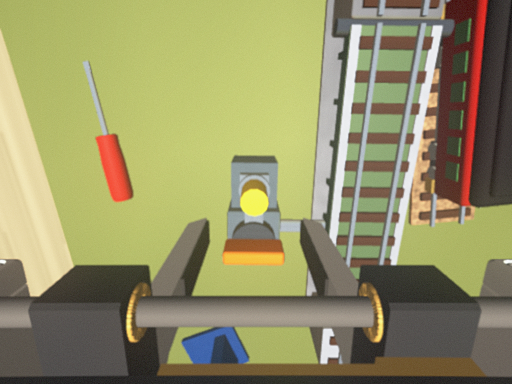

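The wrist view shows the pin top at (254,202) between the fingertips (209,222) and (303,222), so it is centred. I'll descend and grip.

Run:
```python
from h import *
print(go([.550,-.036,.098],1.466))
```

```text
[ 6.300e-03 -3.100e-03  2.617e-01  6.000e-04  0.000e+00  2.000e-04]
```

play_rows(motion=[[[0.009, 0.003, 0.1, 0, 0, 0, 0.28], [0.009, 0.003, 0.248, 0, 0, 0, 0.28], [0.009, 0.003, 0.248, 0, 0, 0, 0.28], [0.009, 0.003, 0.248, 0, 0, 0, 0.28], [0.009, 0.003, 0.248, 0, 0, 0, 0.28]]])

```text
time_s: 3.2
ee_pos: [0.5514, -0.0359, 0.1012]
eef_rot: [3.138, 0.0, 1.466]
force: [0.2, -0.1, 1.7]
grip_width: 0.06
grip_force: 0.0
```

play_rows(motion=[[[0, 0, 0, 0, 0, 0, -0.45], [0, 0, 0, 0, 0, 0, -0.45], [0, 0, 0, 0, 0, 0, -1], [0, 0, 0, 0, 0, 0, -1], [0, 0, 0, 0, 0, 0, -1], [0, 0, 0, 0, 0, 0, -1]]], grip_force=30)

```text
time_s: 3.8
ee_pos: [0.5502, -0.0358, 0.0986]
eef_rot: [-3.142, 0.0, 1.466]
force: [-0.2, 0.1, 0.8]
grip_width: 0.0244
grip_force: 30.0
```

play_rows(motion=[[[0, 0, -0.04, 0, 0, 0, -1], [0, 0, -0.1, 0, 0, 0, -1], [0, 0, -0.16, 0, 0, 0, -1], [0, 0, -0.22, 0, 0, 0, -1], [0, 0, -0.28, 0, 0, 0, -1], [0, 0, -0.34, 0, 0, 0, -1], [0, 0, -0.4, 0, 0, 0, -1], [0, 0, -0.4, 0, 0, 0, -1], [0, 0, -0.4, 0, 0, 0, -1], [0, 0, -0.4, 0, 0, 0, -1]]])

```text
time_s: 4.8
ee_pos: [0.5498, -0.0357, 0.1977]
eef_rot: [-3.14, -0.0, 1.466]
force: [-0.2, 0.4, -1.5]
grip_width: 0.0242
grip_force: 30.0
```

Run:
```python
from h import *
o=get_obs();print(o['time_s'],o['ee_pos'],o['eef_rot'],o['grip_width'],o['force'])
c=camera('wrist');T=Tcam(c,o);b=blobs(c,T);X=cloud(c,T)
cv2.imwrite('pics/w3.png',c['frame'][...,::-1])
s=camera('scene');t=camera('top');np.savez('pics/t3.npz',**t)
cv2.imwrite('pics/mix3.png',np.hstack([cv2.resize(c['frame'][120:300,150:350],(400,360)),cv2.resize(s['frame'][120:300,150:350],(400,360))])[...,::-1])
Rt=R.from_euler('xyz',o['eef_rot']).as_matrix();q=(X-o['ee_pos'])@Rt
v,u,_=None,None,None
if 'pin' in b:
    u,v=b['pin'][0],b['pin'][1];print('pin pts tool',np.nanpercentile(q[v,u],[5,50,95],axis=0).round(4))
Xt=cloud(t,Tcam(t));b=blobs(t,Tcam(t));u,v=b['pin'][:2];print('top pin z',np.nanpercentile(Xt[v,u],[5,50,95],axis=0).round(4))
```

```text
4.8 [ 0.54981422 -0.0357087   0.19770957] [-3.14021491e+00 -3.93946388e-05  1.46641900e+00] 0.024179541559972033 [-0.15168055  0.40185411 -1.51543712]
pin 979 px 254.3 233.8 mean [545.2 -79.3] rect [545.4 -79.7] [35.6 38.2] 84.0 z 0.2151
grip 26 px 270.7 247.3 mean [ 560.7 -101.1] rect [ 560.6 -100.7] [4.7 5.4] 84.0 z 0.1062
plate 9 px 219.0 361.0 mean [ 481.4 -257.5] rect [ 481.4 -257.5] [3.2 2.5] 82.2 z 0.0942
pin pts tool [[-0.01   -0.01   -0.0185]
 [-0.0002 -0.0002 -0.0174]
 [ 0.0092  0.0103 -0.0163]]
plate 1021 px 389.6 242.4 mean [ 448.  -296.9] rect [ 444.6 -298.1] [91.7 66.8] 16.6 z 0.0946Traceback (most recent call last):
  File "<stdin>", line 11, in <module>
KeyError: 'pin'
```

View pics/mix3.png

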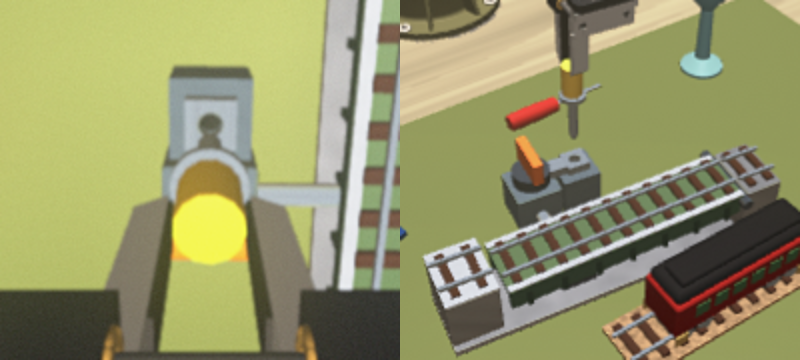

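The left crop shows the bore empty and the pin held upright in the jaws. The right crop (scene) shows the pin hanging clear of the arm. Next I go to the notch entry.

Run:
```python
from h import *
a=[.550,-.036,.198]
print(go([.55,-.036,.25],1.466,1,a,1.466),go([.47,-.17,.25],.9,1,a,1.466)); print(go([.378,-.318,.24],.285,1,[.47,-.17,.25],.9))
```

```text
Traceback (most recent call last):
  File "h.py", line 26, in go
    R0=R.from_euler('xyz',o['eef_rot']);P0=np.array(o['ee_pos'])
                          ~^^^^^^^^^^^
TypeError: 'int' object is not subscriptable
```

Run:
```python
from h import *
a=[.550,-.036,.198]
print(go([.55,-.036,.25],1.466,None,a,1.466),go([.47,-.17,.25],.9,None,a,1.466)); print(go([.378,-.318,.24],.285,None,[.47,-.17,.25],.9))
```

```text
[ 0.     0.    -0.208  0.     0.     0.   ] [-0.5665 -0.2622 -0.208   0.     -0.      0.0901]
[-0.6925  0.0797  0.04   -0.     -0.      0.0979]
```

Intermediate rows keep the acceleration smooth.

play_rows(motion=[[[0, 0, -0.1, 0, 0, 0, -1], [-0.02, -0.01, -0.208, 0, 0, 0.01, -1], [-0.1, -0.05, -0.208, 0, 0, 0.025, -1], [-0.2, -0.09, -0.208, 0, 0, 0.04, -1], [-0.32, -0.15, -0.208, 0, 0, 0.055, -1], [-0.44, -0.2, -0.208, 0, 0, 0.07, -1], [-0.52, -0.24, -0.208, 0, 0, 0.085, -1], [-0.5665, -0.2622, -0.208, 0, 0, 0.0901, -1]]])

```text
time_s: 5.75
ee_pos: [0.4694, -0.171, 0.2504]
eef_rot: [-3.141, 0.0, 0.896]
force: [0.4, -0.4, -1.0]
grip_width: 0.0243
grip_force: 30.0
```

play_rows(motion=[[[-0.1, 0.01, 0.01, 0, 0, 0.015, -1], [-0.23, 0.03, 0.02, 0, 0, 0.035, -1], [-0.36, 0.04, 0.03, 0, 0, 0.055, -1], [-0.5, 0.06, 0.04, 0, 0, 0.073, -1], [-0.62, 0.07, 0.04, 0, 0, 0.09, -1], [-0.6925, 0.0797, 0.04, 0, 0, 0.0979, -1], [-0.6925, 0.0797, 0.04, 0, 0, 0.0979, -1], [-0.6925, 0.0797, 0.04, 0, 0, 0.0979, -1], [-0.6925, 0.0797, 0.04, 0, 0, 0.0979, -1]]])

```text
time_s: 6.65
ee_pos: [0.3789, -0.317, 0.2405]
eef_rot: [-3.141, -0.0, 0.288]
force: [-0.2, 0.9, -2.1]
grip_width: 0.0241
grip_force: 30.0
```

```bash
cat > st.py <<'E'
from h import *
o=get_obs();print(o['time_s'],o['ee_pos'],o['eef_rot'],o['grip_width'],o['force'])
c=camera('wrist');T=Tcam(c,o);b=blobs(c,T)
cv2.imwrite('pics/w4.png',c['frame'][...,::-1]);np.savez('pics/w4.npz',T=T,**c)
P=b['plate'][2];r=cv2.minAreaRect(P.astype(np.float32))
th=np.radians(r[2]);th-= np.pi/2*round((th-.285)/(np.pi/2))
ex=np.array([np.cos(th),np.sin(th)]);ey=np.array([-ex[1],ex[0]]);q=np.c_[P@ex,P@ey]
print('th',th,np.percentile(q,[.3,50,99.7],axis=0))
for x in np.arange(290,392,6):
    s=np.sort(q[abs(q[:,0]-x)<1.5][:,1])
    if len(s)>5:
        g=np.diff(s);i=g.argmax();print(x,s[0].round(1),s[-1].round(1),'gap',s[i].round(1),s[i+1].round(1))
E
python3 st.py
```

```text
6.65 [ 0.37887335 -0.31701208  0.24047279] [-3.14136409e+00 -1.00728556e-04  2.87763946e-01] 0.024069504219522968 [-0.23404759  0.94591358 -2.1489065 ]
pin 967 px 254.4 233.8 mean [ 318.9 -334.8] rect [ 318.8 -334.7] [41.9 42.8] 64.4 z 0.2579
plate 3832 px 257.0 112.7 mean [ 452.4 -298.4] rect [ 447.2 -300. ] [91.5 63.5] 16.1 z 0.0942
th 0.2817937354731918 [[ 300.43496305 -444.19255527]
 [ 356.12950326 -412.22531668]
 [ 391.06828094 -380.95853873]]
302 -443.6 -380.9 gap -423.4 -402.2
308 -443.4 -381.0 gap -423.3 -402.2
314 -444.3 -381.1 gap -423.2 -402.2
320 -444.1 -381.2 gap -423.1 -402.2
326 -443.9 -381.3 gap -423.0 -402.2
332 -443.7 -381.4 gap -421.8 -403.3
338 -443.5 -381.5 gap -421.7 -403.3
344 -443.3 -381.6 gap -421.6 -403.3
350 -444.3 -381.7 gap -421.5 -403.3
356 -444.1 -381.8 gap -403.3 -402.2
362 -443.9 -380.8 gap -403.3 -402.2
368 -443.7 -380.9 gap -403.3 -402.2
374 -443.4 -381.0 gap -403.3 -402.2
380 -444.3 -381.2 gap -403.3 -402.2
386 -444.1 -381.3 gap -403.3 -402.2
```

View pics/w4.png

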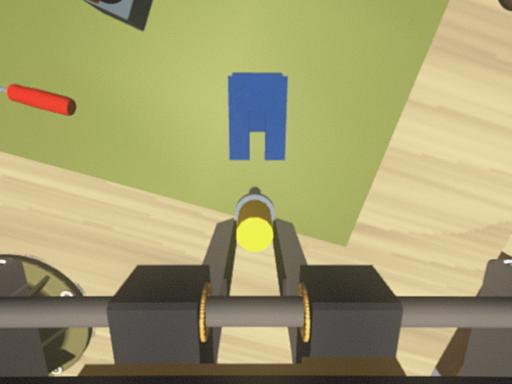

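The wrist view shows the notch mouth at (257,145) and the pin's shank tip at (255,190). The pin needs to go about 2.6 mm toward tool +y, then down and in.

Run:
```python
from h import *
ex=np.array([np.cos(.283),np.sin(.283)]);s=np.array([.448,-.2995])
for d,z in((.068,.132),(0,.132)): print(s-d*ex,go(np.r_[s-d*ex,z],.283,None,[.378,-.318,.24],.285), go(np.r_[s-d*ex,z],.283))
```

```text
[ 0.3827049  -0.31848815] [ 1.75e-02  7.20e-03  4.32e-01  0.00e+00 -0.00e+00  3.00e-04] [ 0.013   0.0101  0.4341 -0.     -0.      0.0007]
[ 0.448  -0.2995] [ 2.895e-01  7.700e-03  4.320e-01  0.000e+00 -0.000e+00  3.000e-04] [ 0.285   0.0114  0.4341 -0.     -0.      0.0007]
```

play_rows(motion=[[[0.015, 0.009, 0.1, 0, 0, 0, -1], [0.015, 0.009, 0.25, 0, 0, 0, -1], [0.015, 0.009, 0.38, 0, 0, 0, -1], [0.015, 0.009, 0.432, 0, 0, 0, -1], [0.015, 0.009, 0.432, 0, 0, 0, -1], [0.015, 0.009, 0.432, 0, 0, 0, -1], [0.015, 0.009, 0.432, 0, 0, 0, -1]]])

```text
time_s: 7.4
ee_pos: [0.3832, -0.3194, 0.1342]
eef_rot: [3.139, -0.001, 0.286]
force: [-0.0, -0.3, -1.3]
grip_width: 0.0244
grip_force: 30.0
```

```bash
python3 st.py
python3 - <<'E'
from h import *
ex=np.array([np.cos(.283),np.sin(.283)]);o=get_obs()
for s in ([.448,-.2995],): print(go(np.r_[s,.132],.283), go(np.r_[s,.124],.283))
E
```

```text
7.4 [ 0.38322651 -0.3193902   0.13422983] [ 3.13927588e+00 -1.34599545e-03  2.85505185e-01] 0.024353679566844484 [-0.03238378 -0.33857445 -1.27595821]
pin 983 px 254.3 233.9 mean [ 368.2 -323.6] rect [ 368.2 -323.5] [28.7 28.4] 58.9 z 0.1516
plate 8189 px 253.5 117.2 mean [ 452.6 -298.4] rect [ 446.4 -300.2] [91.4 64.3] 16.2 z 0.0942
th 0.2822522319443626 [[ 299.4932604  -444.60154959]
 [ 356.28964224 -412.92114815]
 [ 390.77425461 -380.71440005]]
302 -444.6 -380.8 gap -422.2 -402.4
308 -444.4 -381.0 gap -422.2 -402.4
314 -444.2 -381.2 gap -422.1 -402.5
320 -444.7 -380.6 gap -422.0 -402.6
326 -444.6 -380.8 gap -422.7 -402.6
332 -444.3 -381.0 gap -422.6 -402.7
338 -444.1 -381.2 gap -421.8 -403.5
344 -444.7 -380.6 gap -421.7 -403.6
350 -444.4 -380.9 gap -421.6 -403.6
356 -444.1 -381.1 gap -411.4 -410.7
362 -444.7 -380.5 gap -411.4 -410.7
368 -444.5 -380.7 gap -411.4 -410.7
374 -444.2 -381.0 gap -411.4 -410.7
380 -444.7 -381.2 gap -411.4 -410.7
386 -444.5 -380.7 gap -411.4 -410.7
[ 2.715e-01 -3.100e-03  8.500e-03  3.000e-04 -2.000e-04  4.000e-04] [ 2.715e-01 -3.200e-03  4.050e-02  3.000e-04 -2.000e-04  4.000e-04]
```

View pics/w4.png

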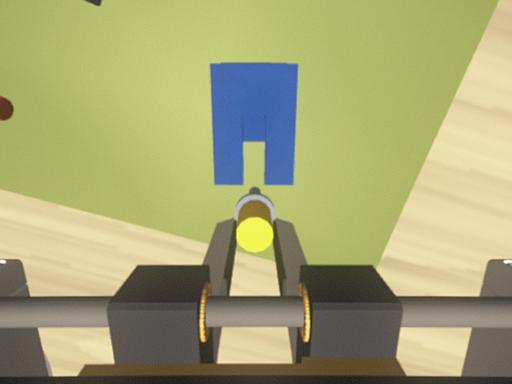

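The notch gap (col 254, rows 142–185) is in line with the pin axis (col 254). I'll drive in.

play_rows(motion=[[[0.04, -0.002, 0.004, 0, 0, 0, -1], [0.09, -0.002, 0.004, 0, 0, 0, -1], [0.14, -0.002, 0.004, 0, 0, 0, -1], [0.19, -0.002, 0.004, 0, 0, 0, -1], [0.24, -0.002, 0.004, 0, 0, 0, -1], [0.265, -0.002, 0.004, 0, 0, 0, -1], [0.265, -0.002, 0.004, 0, 0, 0, -1], [0.265, -0.002, 0.004, 0, 0, 0, -1]]])

```text
time_s: 8.25
ee_pos: [0.4458, -0.2998, 0.1314]
eef_rot: [-3.141, 0.0, 0.285]
force: [0.1, -0.7, -1.3]
grip_width: 0.0244
grip_force: 30.0
```

```bash
python3 st.py | head -3
python3 - <<'E'
from h import *
ex=np.array([np.cos(.2823),np.sin(.2823)]);o=get_obs();p=o['ee_pos'][:2];print('along',p@ex*1000,'lat',p@[-ex[1],ex[0]]*1000, o['force'])
c=camera('scene');cv2.imwrite('pics/s5.png',cv2.resize(c['frame'][150:260,60:200],(700,550))[...,::-1])
E
```

```text
8.25 [ 0.44581495 -0.2997553   0.13139639] [-3.14136357e+00  2.99699089e-04  2.85375597e-01] 0.024361243822405152 [ 0.11779395 -0.65800867 -1.34621872]
pin 973 px 254.3 233.9 mean [ 432.  -303.7] rect [ 431.8 -303.9] [27.  28.9] 16.3 z 0.1488
grip 603 px 6.4 20.0 mean [ 529.5 -102.9] rect [ 528.1 -104. ] [29.4 10.1] 2.6 z 0.1046
along 344.5022705733766 lat -412.13988616022067 [ 0.25157853 -0.14542257 -1.3937503 ]
```

View pics/s5.png

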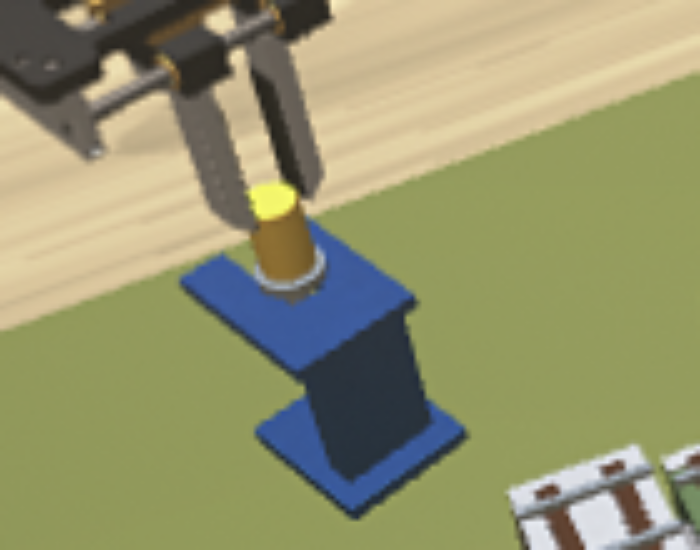

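The scene crop shows the pin in the notch, near the closed end, with its collar just above the plate. I'll advance to find the end.

play_rows(motion=[[[0.008, 0, 0, 0, 0, 0, -1], [0.012, 0, 0, 0, 0, 0, -1], [0.012, 0, 0, 0, 0, 0, -1], [0.012, 0, 0, 0, 0, 0, -1]]])

```text
time_s: 8.75
ee_pos: [0.4488, -0.299, 0.1316]
eef_rot: [-3.142, 0.0, 0.285]
force: [-0.1, 0.6, -1.4]
grip_width: 0.024
grip_force: 30.0
```

play_rows(motion=[[[0.004, 0, 0, 0, 0, 0, -1], [0.004, 0, 0, 0, 0, 0, -1], [0.004, 0, 0, 0, 0, 0, -1]]])

```text
time_s: 9.05
ee_pos: [0.4498, -0.2986, 0.1315]
eef_rot: [3.142, -0.0, 0.285]
force: [-0.2, -0.2, -1.1]
grip_width: 0.0244
grip_force: 30.0
```

play_rows(motion=[[[0.004, 0, 0, 0, 0, 0, -1], [0.004, 0, 0, 0, 0, 0, -1], [0.004, 0, 0, 0, 0, 0, -1]]])

```text
time_s: 9.35
ee_pos: [0.4507, -0.2984, 0.1315]
eef_rot: [3.142, 0.0, 0.285]
force: [-0.1, -0.1, -1.1]
grip_width: 0.0241
grip_force: 30.0
```

play_rows(motion=[[[0.004, 0, 0, 0, 0, 0, -1], [0.004, 0, 0, 0, 0, 0, -1], [0.004, 0, 0, 0, 0, 0, -1]]])

```text
time_s: 9.65
ee_pos: [0.4517, -0.2981, 0.1316]
eef_rot: [3.142, 0.0, 0.285]
force: [-0.3, 0.2, -1.5]
grip_width: 0.0245
grip_force: 30.0
```

play_rows(motion=[[[0.002, 0, 0, 0, 0, 0, -1], [0.002, 0, 0, 0, 0, 0, -1], [0.002, 0, 0, 0, 0, 0, -1]]])

```text
time_s: 9.95
ee_pos: [0.4522, -0.2979, 0.1315]
eef_rot: [-3.142, 0.0, 0.285]
force: [-0.8, -0.2, -0.5]
grip_width: 0.0245
grip_force: 30.0
```

play_rows(motion=[[[0.002, 0, 0, 0, 0, 0, -1], [0.002, 0, 0, 0, 0, 0, -1], [0.002, 0, 0, 0, 0, 0, -1]]])

```text
time_s: 10.25
ee_pos: [0.4526, -0.2978, 0.1315]
eef_rot: [3.142, 0.0, 0.285]
force: [-0.7, 0.6, -0.5]
grip_width: 0.024
grip_force: 30.0
```

play_rows(motion=[[[0.002, 0, 0, 0, 0, 0, -1], [0.002, 0, 0, 0, 0, 0, -1], [0.002, 0, 0, 0, 0, 0, -1]]])

```text
time_s: 10.55
ee_pos: [0.4532, -0.2977, 0.1315]
eef_rot: [3.142, -0.0, 0.285]
force: [-0.7, -0.4, -1.0]
grip_width: 0.024
grip_force: 30.0
```

```bash
python3 st.py
```

```text
10.55 [ 0.45315544 -0.29767541  0.13154675] [ 3.14158784e+00 -2.72364399e-05  2.85168940e-01] 0.024004341144952392 [-0.68464419 -0.37320302 -0.99099472]
pin 1001 px 254.3 233.7 mean [ 439.4 -301.6] rect [ 439.6 -301.4] [28.  28.7] 64.2 z 0.1489
grip 968 px 8.2 25.6 mean [ 533.8 -102.1] rect [ 532.6 -103.5] [37.7 13.2] 2.6 z 0.1052
plate 3672 px 255.2 185.2 mean [ 471.5 -292.9] rect [ 466.3 -294.3] [51.5 64.2] 16.1 z 0.0942
th 0.2801529952151076 [[ 341.95052449 -443.73302132]
 [ 373.39395988 -411.76143405]
 [ 392.49458254 -379.91686957]]
344 -443.3 -380.4 gap -430.5 -393.2
350 -443.9 -379.8 gap -428.7 -394.1
356 -443.7 -380.0 gap -426.0 -396.7
362 -443.5 -380.2 gap -417.6 -404.3
368 -443.2 -380.3 gap -407.6 -406.8
374 -443.8 -379.7 gap -407.6 -406.8
380 -443.5 -379.9 gap -407.6 -406.8
386 -443.3 -380.1 gap -407.6 -406.8
```

play_rows(motion=[[[0.004, 0, 0, 0, 0, 0, -1], [0.004, 0, 0, 0, 0, 0, -1], [0.004, 0, 0, 0, 0, 0, -1]]])

```text
time_s: 10.9
ee_pos: [0.4541, -0.2974, 0.1315]
eef_rot: [3.142, 0.0, 0.285]
force: [-0.8, 0.2, -1.1]
grip_width: 0.0242
grip_force: 30.0
```

play_rows(motion=[[[0.004, 0, 0, 0, 0, 0, -1], [0.004, 0, 0, 0, 0, 0, -1], [0.004, 0, 0, 0, 0, 0, -1]]])

```text
time_s: 11.2
ee_pos: [0.4551, -0.2971, 0.1315]
eef_rot: [-3.142, 0.0, 0.285]
force: [-2.3, 0.4, -0.2]
grip_width: 0.0246
grip_force: 30.0
```

```bash
python3 st.py|head -3
python3 - <<'E'
from h import *
o=get_obs();print(o['force'],o['moment'])
E
```

```text
11.2 [ 0.4550602  -0.29711145  0.1315367 ] [-3.14158946e+00  2.70190016e-05  2.85208767e-01] 0.024564071019223643 [-2.32768116  0.39917618 -0.18964972]
pin 1019 px 254.4 233.7 mean [ 441.3 -301. ] rect [ 441.3 -301. ] [28.1 29. ] 68.0 z 0.1489
grip 1084 px 8.8 27.0 mean [ 535.  -101.9] rect [ 534.1 -100.9] [13.9 41.4] 83.9 z 0.1052
[-1.26654922 -0.25646156 -0.28249287] [-0.07862614  0.50396862 -0.01813217]
```

play_rows(motion=[[[-0.008, 0, 0, 0, 0, 0, -1], [-0.008, 0, 0.012, 0, 0, 0, -1], [-0.008, 0, 0.024, 0, 0, 0, -1], [-0.008, 0, 0.024, 0, 0, 0, -1], [-0.008, 0, 0.024, 0, 0, 0, -1]]])

```text
time_s: 11.75
ee_pos: [0.4531, -0.2977, 0.1254]
eef_rot: [-3.142, 0.0, 0.285]
force: [-1.6, -1.5, -0.5]
grip_width: 0.0243
grip_force: 30.0
```

play_rows(motion=[[[0, 0, 0.003, 0, 0, 0, -1], [0, 0, 0.003, 0, 0, 0, -1], [0, 0, 0.003, 0, 0, 0, -1]]])

```text
time_s: 12.05
ee_pos: [0.4533, -0.2978, 0.1253]
eef_rot: [3.141, -0.0, 0.285]
force: [-3.0, 0.4, 5.6]
grip_width: 0.0241
grip_force: 30.0
```

The collar is resting on the plate. I'll release gently and look before leaving.

play_rows(motion=[[[0, 0, -0.002, 0, 0, 0, -0.35], [0, 0, -0.002, 0, 0, 0, -0.2], [0, 0, -0.002, 0, 0, 0, 0], [0, 0, -0.002, 0, 0, 0, 0], [0, 0, -0.002, 0, 0, 0, 0]]])

```text
time_s: 12.55
ee_pos: [0.4531, -0.2976, 0.1252]
eef_rot: [-3.141, -0.0, 0.285]
force: [0.3, 0.1, -0.0]
grip_width: 0.0471
grip_force: 0.0
```

```bash
cat > pinpos.py <<'E'
from h import *
o=get_obs();print(o['time_s'],o['ee_pos'],o['force'],o['grip_width'])
ex=np.array([np.cos(.2823),np.sin(.2823)]);ey=np.array([-ex[1],ex[0]])
for n in('wrist','top','scene'):
    c=camera(n);T=Tcam(c,o);X=cloud(c,T)
    hsv=cv2.cvtColor(c['frame'],cv2.COLOR_RGB2HSV);H,S,V=[hsv[...,i].astype(int) for i in range(3)]
    m=(H>26)&(H<36)&(S>130)&(V>90)&(X[...,2]>.132)&(X[...,2]<.155)&(np.hypot(X[...,0]-.45,X[...,1]+.298)<.06)
    v,u=np.where(m)
    if len(u)>10:
        P=onplane(c,T,np.c_[u,v],.143)[:,:2]*1000;q=np.c_[P@ex,P@ey];print(n,len(u),u.mean().round(1),v.mean().round(1),'range mid',(q.max(0)+q.min(0))/2,np.ptp(q,0),'z',np.nanpercentile(X[m][:,2],[5,50,95]).round(4))
    if n=='wrist': blobs(c,T)
E
python3 pinpos.py
```

```text
12.55 [ 0.45314825 -0.29763796  0.12521793] [ 0.34008625  0.05785439 -0.00472849] 0.04706080499633688
wrist 950 254.5 237.4 range mid [ 349.43246382 -412.07045101] [23.64503452 23.18472266] z [0.141  0.1421 0.1431]
pin 948 px 254.5 237.4 mean [ 439.2 -301.7] rect [ 439.  -301.8] [27.2 26.6] 16.3 z 0.1421
grip 508 px 4.5 22.7 mean [ 534.7 -104.7] rect [ 531.8 -105.7] [34.8  7.3] 2.6 z 0.1037
plate 5618 px 255.0 206.4 mean [ 455.2 -297.5] rect [ 447.1 -300. ] [91.9 64.2] 16.2 z 0.0942
scene 56 115.2 192.9 range mid [ 349.55257892 -413.72029887] [21.63646761 22.33422208] z [0.1399 0.142  0.1434]
```

The pin is parked about 2.5 mm past the seat, against the closed end, with its top at 143 mm. Next I retreat and go to the jack.

Run:
```python
from h import *
a=[.4532,-.2976,.1252]
print(go([.4532,-.2976,.24],.285,None,a,.285),go([.49,-.2,.24],1.66,None,a,.285)); print(go([.5435,-.0945,.19],3.037,None,[.49,-.2,.24],1.66))
```

```text
[ 0.      0.     -0.4592  0.      0.      0.    ] [ 0.251  -0.3333 -0.4592  0.      0.     -0.2188]
[ 0.4013  0.2507  0.2     0.      0.     -0.2192]
```

play_rows(motion=[[[0, 0, -0.05, 0, 0, 0, 0.05], [0, 0, -0.18, 0, 0, 0, 0.05], [0, 0, -0.34, 0, 0, 0, 0.05], [0, 0, -0.4592, 0, 0, 0, 0.05], [0, 0, -0.4592, 0, 0, -0.022, 0.05], [0, 0, -0.4592, 0, 0, -0.045, 0.05], [0.05, -0.06, -0.4592, 0, 0, -0.068, 0.05], [0.1, -0.13, -0.4592, 0, 0, -0.091, 0.05], [0.15, -0.2, -0.4592, 0, 0, -0.114, 0.05], [0.2, -0.27, -0.4592, 0, 0, -0.137, 0.05]]])

```text
time_s: 13.7
ee_pos: [0.4823, -0.2181, 0.2412]
eef_rot: [3.141, 0.0, 1.152]
force: [-0.6, -0.1, 0.4]
grip_width: 0.0495
grip_force: 0.0
```

```bash
python3 - <<'E'
from h import *
g=get_obs();print(g['ee_pos'],g['eef_rot'],go([.5435,-.0945,.19],3.037))
y=.285+.137*2*np.pi;print(y,go([.5435,-.0945,.19],3.037,None,g['ee_pos'],y))
E
python3 pinpos.py
```

```text
[ 0.48234339 -0.21806348  0.24116584] [3.14069466e+00 5.88944239e-05 1.15178510e+00] [ 5.510e-01  2.220e-02  2.047e-01  1.000e-04  1.000e-04 -3.000e-01]
1.1457963870836034 [ 0.5511  0.0191  0.2047  0.      0.     -0.301 ]
13.7 [ 0.48234339 -0.21806348  0.24116584] [-0.5690555  -0.07587517  0.44866928] 0.049527840912661665
wrist 329 258.0 259.7 range mid [ 352.3814911 -410.3367098] [24.16071865 24.68537844] z [0.1385 0.1419 0.1432]
pin 313 px 258.0 259.5 mean [ 447.2 -308.5] rect [ 446.6 -308.3] [23.1 23.3] 65.9 z 0.1419
grip 679 px 257.8 53.7 mean [540.9 -96. ] rect [541.9 -96.2] [12.9 56.2] 84.3 z 0.1061
plate 1798 px 258.3 233.0 mean [ 457.9 -285.8] rect [ 448.5 -296.6] [91.3 65.3] 16.2 z 0.0941
scene 55 115.2 193.0 range mid [ 349.55257892 -413.72029887] [21.63646761 22.33422208] z [0.1402 0.1416 0.1432]
```

play_rows(motion=[[[0.06, 0.002, 0, 0, 0, -0.023, 0.05], [0.14, 0.004, 0, 0, 0, -0.046, 0.05], [0.22, 0.007, 0, 0, 0, -0.069, 0.05], [0.3, 0.01, 0, 0, 0, -0.092, 0.05], [0.38, 0.013, 0.02, 0, 0, -0.115, 0.05], [0.46, 0.016, 0.05, 0, 0, -0.138, 0.05], [0.53, 0.019, 0.1, 0, 0, -0.161, 0.05], [0.551, 0.0191, 0.15, 0, 0, -0.184, 0.05], [0.551, 0.0191, 0.2, 0, 0, -0.207, 0.05], [0.551, 0.0191, 0.2047, 0, 0, -0.23, 0.05]]])

```text
time_s: 14.85
ee_pos: [0.5427, -0.096, 0.1877]
eef_rot: [-3.141, -0.002, 2.593]
force: [-0.2, 0.5, 0.2]
grip_width: 0.0493
grip_force: 0.0
```

play_rows(motion=[[[0, 0, 0, 0, 0, -0.023, 0.05], [0, 0, 0, 0, 0, -0.046, 0.05], [0, 0, 0, 0, 0, -0.07, 0.05], [0, 0, 0, 0, 0, -0.07, 0.05], [0, 0, 0, 0, 0, -0.07, 0.05]]])

```text
time_s: 15.35
ee_pos: [0.5433, -0.096, 0.1892]
eef_rot: [-3.142, 0.0, 3.024]
force: [-0.3, 0.1, -0.0]
grip_width: 0.0492
grip_force: 0.0
```

```bash
cat > deck.py <<'E'
from h import *
o=get_obs();print(o['time_s'],o['ee_pos'],o['eef_rot'],o['force'],o['moment'],o['grip_width'])
psi=-.1;G=np.array([.5436,-.0945])
# bridge frame: origin such that jack axis=(-60,-60)
def fr(P,psi=psi):
    Rb=np.array([[np.cos(psi),-np.sin(psi)],[np.sin(psi),np.cos(psi)]])
    b=(P[...,:2]-G)@Rb+[-.06,-.06]
    return np.concatenate([b,P[...,2:]],-1)
for n in('wrist','top','scene'):
    c=camera(n);T=Tcam(c,o);X=fr(cloud(c,T)).reshape(-1,3);X=X[np.isfinite(X[:,0])]
    if n=='wrist': blobs(c,T)
    # highest surface profile (rails) along y: 90..97th pct of z per bin within |x-60|<35
    m=(abs(X[:,0]-.06)<.035)&(X[:,2]>.03)&(X[:,2]<.11)
    Y=X[m]
    deck=Y[(Y[:,1]<.13)&(Y[:,1]>-.14)]
    if len(deck)<500: print(n,'few',len(deck));continue
    ys=np.arange(-.135,.13,.015);zz=[];yy=[]
    for y in ys:
        s=deck[abs(deck[:,1]-y)<.0075]
        if len(s)>25: zz.append(np.percentile(s[:,2],85));yy.append(y)
    p=np.polyfit(yy,zz,1)
    ab=Y[(Y[:,1]<-.163)&(Y[:,1]>-.205)];ah=Y[(Y[:,1]>.163)&(Y[:,1]<.205)]
    f=lambda a:np.percentile(a[:,2],85).round(4) if len(a)>20 else None
    print(n,'slope deg',np.degrees(p[0]).round(3),'z(-150)',np.polyval(p,-.15).round(4),'z(+150)',np.polyval(p,.15).round(4),'abut free',f(ab),'abut hinge',f(ah),'res',np.std(np.array(zz)-np.polyval(p,yy)).round(4),len(yy))
E
python3 deck.py
```

```text
15.35 [ 0.54326074 -0.09596358  0.18917992] [-3.14150123e+00  2.68100818e-04  3.02384760e+00] [-0.31040778  0.09275423 -0.0128249 ] [ 0.00412474 -0.00482161  0.03009953] 0.049225503797105684
pin 128 px 2.5 123.6 mean [ 450.9 -310.9] rect [ 451.  -310.5] [ 5.1 19.8] 69.8 z 0.1421
grip 756 px 253.9 189.3 mean [540.4 -96. ] rect [541.2 -96.4] [12.7 58.6] 83.5 z 0.1059
plate 3765 px 46.0 120.8 mean [ 452.7 -287.5] rect [ 446.4 -298.7] [93.2 65.8] 16.2 z 0.0943
wrist slope deg 1.144 z(-150) 0.0751 z(+150) 0.081 abut free 0.0825 abut hinge 0.0849 res 0.0009 16
top slope deg 2.402 z(-150) 0.0739 z(+150) 0.0865 abut free None abut hinge 0.0876 res 0.0007 10
scene slope deg 2.769 z(-150) 0.072 z(+150) 0.0865 abut free 0.0864 abut hinge 0.087 res 0.0005 18
```

play_rows(motion=[[[0, 0.003, 0.12, 0, 0, 0, 0.05], [0, 0.003, 0.25, 0, 0, 0, 0.05], [0, 0.003, 0.37, 0, 0, 0, 0.05], [0, 0.003, 0.37, 0, 0, 0, 0.05], [0, 0.003, 0.37, 0, 0, 0, 0.05], [0, 0.003, 0.37, 0, 0, 0, 0.05]]])

```text
time_s: 16.1
ee_pos: [0.5442, -0.0948, 0.0983]
eef_rot: [-3.141, 0.003, 3.03]
force: [-0.7, 0.1, 0.1]
grip_width: 0.0492
grip_force: 0.0
```

play_rows(motion=[[[0, 0, 0, 0, 0, 0, -0.6], [0, 0, 0, 0, 0, 0, -1], [0, 0, 0, 0, 0, 0, -1], [0, 0, 0, 0, 0, 0, -1], [0, 0, 0, 0, 0, 0, -1]]], grip_force=30)

```text
time_s: 16.6
ee_pos: [0.5434, -0.0945, 0.0965]
eef_rot: [-3.142, 0.0, 3.031]
force: [0.0, 0.6, 0.5]
grip_width: 0.013
grip_force: 0.0
```

```bash
python3 deck.py
```

```text
16.6 [ 0.54336568 -0.09454969  0.09652243] [-3.14156488e+00  1.16946147e-04  3.03093795e+00] [0.01236441 0.58962817 0.47858408] [ 0.03814251 -0.015689    0.00569676] 0.012989222739255879
grip 1477 px 252.2 223.0 mean [539.2 -95.4] rect [541.  -96.1] [12.8 59.1] 84.0 z 0.1061
plate 109 px 2.8 158.8 mean [ 478.7 -258. ] rect [ 478.7 -257.2] [ 5.2 12.8] 70.4 z 0.0943
wrist slope deg 2.705 z(-150) 0.074 z(+150) 0.0882 abut free 0.0876 abut hinge None res 0.001 9
top slope deg 2.639 z(-150) 0.0731 z(+150) 0.0869 abut free 0.087 abut hinge 0.0875 res 0.0016 17
scene slope deg 2.832 z(-150) 0.0718 z(+150) 0.0867 abut free 0.0867 abut hinge 0.087 res 0.0003 18
```

play_rows(motion=[[[0, 0, 0, 0, 0, 0, -1], [0, 0, 0, 0, 0, 0, -1], [0, 0, 0, 0, 0, 0.008, -1], [0, 0, 0, 0, 0, 0.016, -1], [0, 0, 0, 0, 0, 0.016, -1]]])

```text
time_s: 17.25
ee_pos: [0.5433, -0.0946, 0.0964]
eef_rot: [-3.142, -0.0, 2.93]
force: [0.7, -0.5, 0.0]
grip_width: 0.0003
grip_force: 0.0
```

The jaws shut on nothing. I'll use the last picture to see why.

Run:
```python
from h import *
o=get_obs();print(o['grip_width'],o['grip_force'],o['moment'])
c=camera('wrist');s=camera('scene');t=camera('top')
blobs(c,Tcam(c,o))
f=lambda i,x,y,w,h:cv2.resize(i['frame'][y:y+h,x:x+w],(390,300),interpolation=cv2.INTER_CUBIC)
cv2.imwrite('pics/mix6.png',np.vstack([np.hstack([f(c,150,130,210,160),f(s,170,150,120,92)]),np.hstack([cv2.resize(c['frame'],(390,300)),f(t,230,150,130,100)])])[...,::-1])
```

```text
0.00028976990180504963 0.0 [-0.01633723 -0.03892843  0.00979503]
grip 691 px 248.9 201.6 mean [523.4 -93.8] rect [524.  -93.9] [13.4 25.4] 83.0 z 0.1059
plate 109 px 3.1 184.5 mean [ 479.1 -258.2] rect [ 479.1 -257.5] [ 5.3 12.6] 64.6 z 0.0941
```

View pics/mix6.png

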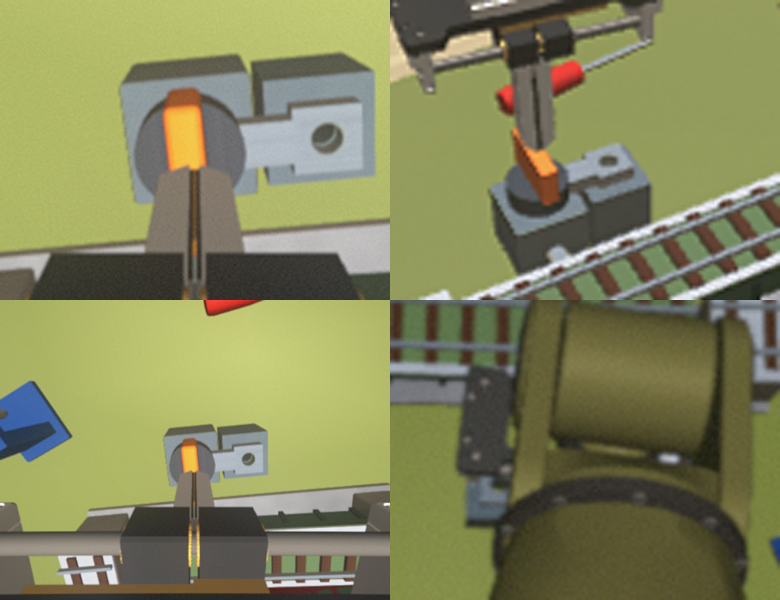

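Run:
```python
from h import *
o=get_obs();print(o['ee_pos'],o['qpos'])
c=camera('scene');T=Tcam(c)
def proj(p):
    q=T[:3,:3].T@(np.array(p)-T[:3,3]);return cv2.projectPoints(np.array([[q[0],-q[1],-q[2]]]),np.zeros(3),np.zeros(3),np.array(c['camera_matrix']),np.array(c['D']))[0].ravel().round(1)
for p in([.5433,-.0946,.0774],[.5433,-.0946,.107],[.5433,-.0946,.12],[.513,-.092,.107],[.573,-.098,.107]):print(p,proj(p))
X=cloud(c,T)
for y in range(180,216,3): print(y,[(c['frame'][y,x].tolist(),X[y,x].round(3).tolist()) for x in (214,)])
w=camera('wrist');Tw=Tcam(w,o);Xw=cloud(w,Tw)
m=(np.hypot(Xw[...,0]-.5433,Xw[...,1]+.0946)<.04)&(Xw[...,2]>.06)
v,u=np.where(m)
for y in range(190,250,4):
    print(y,[(w['frame'][y,x].tolist(),Xw[y,x].round(3).tolist()) for x in (246,)])
```

```text
[ 0.54331972 -0.09453769  0.09639608] [-2.38680036e-01  3.99011742e-01  1.62041088e+00 -2.27147379e-05
  1.12222250e+00 -1.59971347e+00]
[0.5433, -0.0946, 0.0774] [215.9 203. ]
[0.5433, -0.0946, 0.107] [215.1 194.2]
[0.5433, -0.0946, 0.12] [214.8 190.2]
[0.513, -0.092, 0.107] [210.  186.9]
[0.573, -0.098, 0.107] [220.  201.8]
180 [([66, 62, 54], [0.551, -0.098, 0.16])]
183 [([73, 70, 61], [0.55, -0.098, 0.149])]
186 [([85, 81, 71], [0.551, -0.1, 0.142])]
189 [([102, 96, 87], [0.55, -0.1, 0.132])]
192 [([117, 109, 99], [0.552, -0.101, 0.124])]
195 [([119, 109, 98], [0.551, -0.102, 0.114])]
198 [([245, 167, 78], [0.553, -0.103, 0.107])]
201 [([113, 62, 35], [0.56, -0.107, 0.105])]
204 [([109, 61, 34], [0.56, -0.108, 0.094])]
207 [([105, 67, 47], [0.557, -0.107, 0.081])]
210 [([86, 93, 98], [0.559, -0.109, 0.074])]
213 [([55, 54, 47], [0.563, -0.111, 0.068])]
190 [([244, 182, 67], [0.516, -0.094, 0.105])]
194 [([244, 195, 74], [0.518, -0.095, 0.106])]
198 [([244, 193, 71], [0.521, -0.095, 0.107])]
202 [([245, 196, 74], [0.523, -0.096, 0.107])]
206 [([244, 193, 71], [0.526, -0.096, 0.108])]
210 [([244, 194, 70], [0.529, -0.097, 0.107])]
214 [([244, 195, 72], [0.532, -0.098, 0.106])]
218 [([247, 187, 76], [0.535, -0.098, 0.106])]
222 [([134, 122, 108], [0.533, -0.098, 0.118])]
226 [([132, 120, 104], [0.532, -0.097, 0.126])]
230 [([130, 117, 107], [0.533, -0.097, 0.13])]
234 [([134, 123, 108], [0.533, -0.097, 0.137])]
238 [([135, 124, 112], [0.533, -0.097, 0.142])]
242 [([127, 118, 102], [0.532, -0.097, 0.149])]
246 [([127, 118, 103], [0.533, -0.097, 0.153])]
```

The pictures suggest the fingertips end at about the bar's top, higher than expected. I'll raise the tool and measure the tip height directly.

play_rows(motion=[[[0, 0, -0.08, 0, 0, 0, -1], [0, 0, -0.16, 0, 0, 0, -1], [0, 0, -0.16, 0, 0, -0.016, -1], [0, 0, -0.16, 0, 0, -0.016, -1], [0, 0, -0.16, 0, 0, -0.016, -1]]])

```text
time_s: 18.0
ee_pos: [0.5431, -0.0945, 0.136]
eef_rot: [3.142, -0.001, 3.029]
force: [0.7, -0.4, -0.7]
grip_width: 0.0008
grip_force: 0.0
```

Run:
```python
from h import *
o=get_obs();print(o['ee_pos'],o['eef_rot'],o['grip_width'])
for n in('scene','wrist'):
    c=camera(n);T=Tcam(c,o);X=cloud(c,T);cv2.imwrite(f'pics/{n}7.png',c['frame'][...,::-1])
    hsv=cv2.cvtColor(c['frame'],cv2.COLOR_RGB2HSV)
    near=(np.hypot(X[...,0]-o['ee_pos'][0],X[...,1]-o['ee_pos'][1])<.025)&(hsv[...,1]<80)&(X[...,2]>.1)
    v,u=np.where(near);print(n,len(u),np.nanpercentile(X[near],[0,1,5,50,95],axis=0).round(4))
    m=(np.hypot(X[...,0]-.543,X[...,1]+.095)<.045)
    if n=='scene':
        for y in range(170,206,3):print(y,c['frame'][y,214],X[y,214].round(3))
    else: blobs(c,T)
```

```text
[ 0.5431176  -0.09453196  0.13603628] [ 3.14152946e+00 -6.72228524e-04  3.02868743e+00] 0.0007542430762464967
scene 578 [[ 0.5312 -0.1194  0.1512]
 [ 0.5344 -0.1187  0.1541]
 [ 0.5408 -0.1099  0.1619]
 [ 0.5527 -0.0991  0.2214]
 [ 0.5655 -0.0857  0.3126]]
170 [53 51 42] [ 0.551 -0.096  0.188]
173 [64 60 52] [ 0.552 -0.097  0.181]
176 [65 62 53] [ 0.549 -0.096  0.169]
179 [84 79 70] [ 0.55  -0.098  0.161]
182 [84 78 71] [ 0.55  -0.098  0.153]
185 [148 155  92] [ 0.404 -0.028  0.002]
188 [145 156  92] [ 0.411 -0.032 -0.002]
191 [227 149  74] [ 0.425 -0.039  0.   ]
194 [242 167  77] [ 0.539 -0.096  0.105]
197 [243 168  78] [ 0.549 -0.101  0.105]
200 [225 117  60] [ 0.557 -0.106  0.105]
203 [107  60  34] [ 0.558 -0.107  0.095]
wrist 5077 [[ 0.5182 -0.1112  0.1503]
 [ 0.5187 -0.108   0.1567]
 [ 0.5193 -0.105   0.1664]
 [ 0.5247 -0.0942  0.2701]
 [ 0.5352 -0.0818  0.2812]]
grip 767 px 251.9 195.3 mean [530.7 -95. ] rect [531.5 -94.9] [13.  38.6] 83.0 z 0.106
plate 2601 px 17.0 135.6 mean [ 464.  -275.5] rect [ 463.  -269.1] [37.4 79.4] 70.2 z 0.0944
```

The tips are at z≈0.150 with the TCP at 0.136. The real fingers end about 33 mm higher than the description says, so the pin was held by the top of its handle. I'll correct for that, open, and descend to TCP z≈0.066 (tips ≈0.080).

play_rows(motion=[[[0, -0.005, 0, 0, 0, 0, 0.05], [0, -0.005, 0, 0, 0, 0, 0.05], [0, -0.005, 0, 0, 0, 0, 0.05], [0, -0.005, 0, 0, 0, 0, 0.05], [0, -0.005, 0.08, 0, 0, 0, 0.05], [0, -0.005, 0.16, 0, 0, 0, 0.05], [0, -0.005, 0.22, 0, 0, 0, 0.05], [0, -0.005, 0.28, 0, 0, 0, 0.05], [0, -0.005, 0.28, 0, 0, 0, 0.05], [0, -0.005, 0.28, 0, 0, 0, 0.05]]])

```text
time_s: 19.1
ee_pos: [0.5433, -0.0958, 0.0668]
eef_rot: [-3.142, 0.0, 3.031]
force: [0.2, 0.8, 0.1]
grip_width: 0.0494
grip_force: 0.0
```

play_rows(motion=[[[0, 0, 0, 0, 0, 0, -0.5], [0, 0, 0, 0, 0, 0, -0.5], [0, 0, 0, 0, 0, 0, -1], [0, 0, 0, 0, 0, 0, -1], [0, 0, 0, 0, 0, 0, -1], [0, 0, 0, 0, 0, 0, -1], [0, 0, 0, 0, 0, 0, -1]]], grip_force=30)

```text
time_s: 19.8
ee_pos: [0.5432, -0.0965, 0.0666]
eef_rot: [-3.141, 0.0, 3.031]
force: [-1.1, -5.3, 1.5]
grip_width: 0.0136
grip_force: 30.0
```

```bash
python3 deck.py
```

```text
19.8 [ 0.54320838 -0.09648894  0.06662609] [-3.14065696e+00  2.90203821e-04  3.03051937e+00] [-1.08604547 -5.26014636  1.46580427] [-0.82545519  0.19665688 -0.12695289] 0.013600547599705179
grip 2166 px 254.3 242.2 mean [539.2 -95.9] rect [540.6 -96.2] [13.8 59.5] 84.2 z 0.106
wrist slope deg 1.403 z(-150) 0.0767 z(+150) 0.084 abut free 0.0862 abut hinge None res 0.0021 9
top slope deg 2.598 z(-150) 0.0734 z(+150) 0.087 abut free 0.0869 abut hinge 0.0873 res 0.0009 18
scene slope deg 2.91 z(-150) 0.0714 z(+150) 0.0867 abut free 0.0867 abut hinge 0.087 res 0.0005 18
```

play_rows(motion=[[[0, -0.003, 0, 0, 0, 0.008, -1], [0, -0.003, 0, 0, 0, 0.018, -1], [0, -0.003, 0, 0, 0, 0.03, -1], [0, -0.003, 0, 0, 0, 0.042, -1], [0, -0.003, 0, 0, 0, 0.054, -1], [0, -0.003, 0, 0, 0, 0.066, -1], [0, -0.003, 0, 0, 0, 0.078, -1], [0, -0.003, 0, 0, 0, 0.09, -1], [0, -0.003, 0, 0, 0, 0.0955, -1], [0, -0.003, 0, 0, 0, 0.0955, -1]]])

```text
time_s: 20.95
ee_pos: [0.5432, -0.0966, 0.0666]
eef_rot: [3.142, 0.0, 2.431]
force: [-1.8, -1.0, 2.9]
grip_width: 0.0138
grip_force: 30.0
```

```bash
python3 deck.py
```

```text
20.95 [ 0.54318281 -0.09657819  0.06661741] [3.14155410e+00 2.43056030e-04 2.43052481e+00] [-1.80001348 -0.97066592  2.90505179] [-0.08090458  0.13683645  0.02276616] 0.013796077354270605
grip 2182 px 254.3 242.7 mean [540.3 -94. ] rect [541.3 -94.5] [13.5 59.6] 48.6 z 0.106
wrist slope deg -2.355 z(-150) 0.0854 z(+150) 0.0731 abut free None abut hinge None res 0.0085 14
top slope deg 0.628 z(-150) 0.0828 z(+150) 0.0861 abut free 0.0862 abut hinge 0.0875 res 0.001 18
scene slope deg 1.22 z(-150) 0.0804 z(+150) 0.0868 abut free 0.0869 abut hinge 0.0871 res 0.0004 18
```

play_rows(motion=[[[0, 0, 0, 0, 0, 0.008, -1], [0, 0, 0, 0, 0, 0.018, -1], [0, 0, 0, 0, 0, 0.03, -1], [0, 0, 0, 0, 0, 0.042, -1], [0, 0, 0, 0, 0, 0.054, -1], [0, 0, 0, 0, 0, 0.064, -1], [0, 0, 0, 0, 0, 0.064, -1], [0, 0, 0, 0, 0, 0.064, -1], [0, 0, 0, 0, 0, 0.064, -1]]])

```text
time_s: 22.0
ee_pos: [0.5432, -0.0966, 0.0666]
eef_rot: [3.141, 0.0, 2.03]
force: [-2.8, -0.3, 5.1]
grip_width: 0.0136
grip_force: 30.0
```

```bash
python3 deck.py
python3 - <<'E'
exec(open('deck.py').read().split('for n in')[0])
# finer: scene, several frames; per-x-strip (rails) profile
fs=[cloud(c,Tcam(c)) for c in [camera('scene') for _ in range(4)]]
X=fr(np.nanmean(fs,0)).reshape(-1,3)
for x0 in np.arange(.03,.095,.006):
    m=(abs(X[:,0]-x0)<.003)&(X[:,2]>.06)&(X[:,2]<.11)
    f=lambda a,b:(np.median(X[m&(X[:,1]>a)&(X[:,1]<b)][:,2]).round(4),(m&(X[:,1]>a)&(X[:,1]<b)).sum())
    print(x0.round(3),'abut',f(-.2,-.165),'deckfree',f(-.14,-.09),'mid',f(-.03,.03),'hinge',f(.09,.14),'abutH',f(.165,.2))
E
```

```text
22.0 [ 0.54315474 -0.09661736  0.06660611] [3.14147480e+00 1.53267799e-04 2.03029952e+00] [-2.84958014 -0.34334644  5.06487109] [-0.25547969  0.43292623 -0.09562255] 0.013578625855449097
grip 2199 px 254.3 243.3 mean [541.6 -93.4] rect [542.3 -94.3] [13.5 60.2] 25.7 z 0.106
wrist slope deg -7.517 z(-150) 0.1021 z(+150) 0.0627 abut free 0.0537 abut hinge None res 0.0078 16
top slope deg -0.18 z(-150) 0.0877 z(+150) 0.0868 abut free 0.087 abut hinge 0.0869 res 0.001 18
scene slope deg -0.05 z(-150) 0.0864 z(+150) 0.0862 abut free 0.0863 abut hinge 0.0869 res 0.0004 18
22.15 [ 0.54316659 -0.09661798  0.06660304] [3.14147847e+00 1.75173068e-04 2.02998622e+00] [-2.00349881 -1.85321881  5.08848459] [-0.22161328  0.4336294  -0.07020537] 0.013869274830559927
0.03 abut (np.float64(0.0813), np.int64(19)) deckfree (np.float64(0.0814), np.int64(36)) mid (np.float64(0.0806), np.int64(38)) hinge (np.float64(0.0805), np.int64(31)) abutH (np.float64(0.0784), np.int64(12))
0.036 abut (np.float64(0.0887), np.int64(13)) deckfree (np.float64(0.0876), np.int64(13)) mid (np.float64(0.0838), np.int64(9)) h
[... 1270 characters left out ...]
at64(0.0833), np.int64(17)) abutH (np.float64(0.0828), np.int64(13))
0.078 abut (np.float64(0.0844), np.int64(65)) deckfree (np.float64(0.0854), np.int64(101)) mid (np.float64(0.0864), np.int64(100)) hinge (np.float64(0.0877), np.int64(28)) abutH (np.float64(0.0884), np.int64(13))
0.084 abut (np.float64(0.0813), np.int64(36)) deckfree (np.float64(0.0793), np.int64(47)) mid (np.float64(0.0791), np.int64(48)) hinge (np.float64(0.0837), np.int64(67)) abutH (np.float64(0.085), np.int64(39))
0.09 abut (np.float64(0.081), np.int64(47)) deckfree (np.float64(0.0809), np.int64(60)) mid (np.float64(0.0809), np.int64(50)) hinge (np.float64(0.0811), np.int64(37)) abutH (np.float64(0.0799), np.int64(23))
```

```bash
cat > fine.py <<'E'
exec(open('deck.py').read().split('for n in')[0])
from scipy.stats import theilslopes
cs=[camera('scene') for _ in range(6)]
X=fr(np.nanmean([cloud(c,Tcam(c)) for c in cs],0)).reshape(-1,3)
m=(abs(X[:,0]-.06)<.033)&(X[:,2]>.06)&(X[:,2]<.11);Y=X[m]
for pc in (60,70,80,85,90,95):
    ys=np.arange(-.195,.2,.01);zz=np.array([np.percentile(Y[abs(Y[:,1]-y)<.01][:,2],pc) if (abs(Y[:,1]-y)<.01).sum()>40 else np.nan for y in ys])
    d=(abs(ys)<.136)&np.isfinite(zz);s=theilslopes(zz[d],ys[d])
    ab=np.nanmean(zz[(ys<-.164)]);ah=np.nanmean(zz[ys>.164])
    print(pc,'slope deg',np.degrees(s[0]).round(3),np.degrees(s[2:]).round(2),'end',(s[1]-.15*s[0]).round(4),'hinge',(s[1]+.15*s[0]).round(4),'abut',ab.round(4),ah.round(4))
E
python3 fine.py
```

```text
22.35 [ 0.54316287 -0.09660699  0.06662337] [3.14147393e+00 1.89529969e-04 2.03004174e+00] [-3.19453322 -0.56394697  4.60373531] [-0.20320364  0.37347492 -0.0432111 ] 0.01330335622915365
60 slope deg -0.043 [-0.13  0.06] end 0.0837 hinge 0.0834 abut 0.0826 0.0834
70 slope deg -0.048 [-0.09  0.01] end 0.0842 hinge 0.0839 abut 0.083 0.0841
80 slope deg -0.004 [-0.18  0.18] end 0.0855 hinge 0.0854 abut 0.0853 0.0856
85 slope deg 0.034 [-0.08  0.16] end 0.0874 hinge 0.0875 abut 0.0875 0.0873
90 slope deg -0.101 [-0.15 -0.06] end 0.0886 hinge 0.0881 abut 0.0886 0.0882
95 slope deg -0.103 [-0.15 -0.05] end 0.0891 hinge 0.0885 abut 0.0891 0.0886
```

The deck rails at the free end match the abutment within about 0.1 mm. I'll release and retreat straight up.

play_rows(motion=[[[0, 0, 0, 0, 0, 0, -0.4], [0, 0, 0, 0, 0, 0, -0.1], [0, 0, 0, 0, 0, 0, 0.05], [0, 0, 0, 0, 0, 0, 0.05], [0, 0, -0.1, 0, 0, 0, 0.05], [0, 0, -0.25, 0, 0, 0, 0.05], [0, 0, -0.45, 0, 0, 0, 0.05], [0, 0, -0.55, 0, 0, 0, 0.05], [0, 0, -0.55, 0, 0, 0, 0.05], [0, 0, -0.55, 0, 0, 0, 0.05]]])

```text
time_s: 23.65
ee_pos: [0.543, -0.0965, 0.2035]
eef_rot: [-3.142, -0.0, 2.029]
force: [0.5, -0.8, 0.0]
grip_width: 0.0492
grip_force: 0.0
```

```bash
python3 fine.py; python3 pinpos.py
```

```text
23.65 [ 0.54299676 -0.09647822  0.20352183] [-3.14155882e+00 -2.90896355e-05  2.02892898e+00] [ 0.45901198 -0.84978429  0.00948703] [-0.01065775  0.06697747 -0.01167314] 0.04923171663650587
60 slope deg -0.07 [-0.15  0.02] end 0.0838 hinge 0.0834 abut 0.0826 0.0834
70 slope deg -0.07 [-0.12 -0.01] end 0.0842 hinge 0.0838 abut 0.0829 0.084
80 slope deg -0.023 [-0.23  0.13] end 0.0855 hinge 0.0854 abut 0.0854 0.086
85 slope deg 0.03 [-0.1   0.15] end 0.0874 hinge 0.0875 abut 0.0873 0.0875
90 slope deg -0.061 [-0.12 -0.02] end 0.0885 hinge 0.0882 abut 0.0885 0.0883
95 slope deg -0.116 [-0.16 -0.07] end 0.0891 hinge 0.0885 abut 0.089 0.0887
23.95 [ 0.54286826 -0.09648201  0.20302029] [0.5998526  0.35189045 0.42106147] 0.049259058471051075
grip 680 px 254.7 186.2 mean [542.1 -93.9] rect [542.7 -94.5] [12.4 59. ] 25.9 z 0.1059
plate 182 px 75.6 275.7 mean [ 402.5 -286.9] rect [ 405.3 -288.5] [17.2 22.6] 16.8 z 0.0943
top 110 396.5 240.2 range mid [ 347.02944871 -409.60975213] [23.63573346 25.21883585] z [0.1399 0.1423 0.1448]
scene 56 115.2 192.9 range mid [ 349.55257892 -413.72029887] [21.63646761 22.33422208] z [0.1404 0.1417 0.1432]
```

```bash
python3 -c "
from station import workorder
print(workorder.hand_in())"
```

```text
the job is handed in; nothing more can be done
None
```

The job is handed in at about 24 s: the pin hangs fully home in the notch, and the jack is turned about 1.0 rad clockwise, with the deck's end matching the abutment rails to about 0.1 mm by camera (verdict not returned); the fingertips measured about 33 mm higher than described, so I held the pin by the top of its handle, and my first jack grasp closed on nothing and was redone lower.

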